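Close the drill jig over its locating pin and hold it down

ROBOT

A 7-joint arm with a two-finger parallel gripper is mounted at the origin on the work surface. World frame = base frame: x ahead of the robot, y to its left, z up, the work surface at z = 0. Lengths are in m, angles in rad, forces in N, time in s.
With the tool pointing down it reaches from about 0.4 to 0.85 m from the base axis. Payload 10.4 kg.
Tool frame: the origin (TCP) lies between the finger pads; the fingertips stand 22 mm ahead of it and the grasp point (between the pads) lies 3 mm ahead of it; z points along the fingers, y is the line along which they close (so a half turn about z gives the same grasp; the last joint's range is limited). The gripper opens to 85 mm and grips with 20 to 120 N. Pads are 22 mm wide; open, the fingers measure 114 mm over their backs; the gripper's body (76 mm by 85 mm) begins 54 mm behind the grasp point. The pads swing forward as they close: fully open they stand 13 mm farther back than shut.
Start: joints at [1.098, 0.332, -0.065, 1.46, 0.022, 1.35, -0.088], TCP at [0.272, -0.563, 0.253] pointing down, gripper open.
Joint ranges: [-2.6, 2.6], [-0.5, 2.12], [-1.47, 1.34], [0.16, 2.42], [-1.27, 4.41], [0.06, 2.06], [-2.6, 2.6]. Speed limits (rad/s): [2.22, 2.22, 2.79, 2.79, 3.14, 3.14, 3.14].

INTERFACE

Orientations are given as a unit quaternion [x, y, z, w].
In Python, from workcell import manip, camera, ticket, boxes_of, outline_of gives the robot as it stands.
- The arm moves only by the tool carry_out, never from a script. Its argument "deltas" is a list of rows, each a list of 5 numbers: the shift along the tool's x, y, z as a fraction of full scale, then the turn about the tool's z as a fraction of full scale, then the opening, from -1 (shut) to 1 (fully open), so that 0 is half open. In form: [[tx, ty, tz, spin, gripper], ...]. A call has 1 to 20 rows; each row is the pose to reach, as a shift and turn from the pose commanded when the call began, along the tool's axes at that moment; what a row does not reach only later rows make up. Full scale, the value 1, is 150 mm for a shift and 30 degrees for a turn. A row lasts 1/8 s, in which the tool goes at most 62.5 mm and 10.7 degrees, less where a joint would pass 70% of its speed; a pose out of reach is approached as far as the arm can. A call with a number of a shift or a turn outside -1 to 1 is refused whole. A call with a gripper value outside its range is refused whole. The fingers move at their own pace and stop on an object; "force" is the grip in N (left out, the last holds). Time passes only in rows, so rows that repeat a pose let the fingers close. It gives the time, the measured TCP pose, the force, the opening and the grip force at its end, in the units of the state.
- manip.get_obs(): the state, without advancing time (a new reading comes with each control period).
- camera(name): name is "scene" or "top" or "wrist"; returns a dict with "img" (384x512x3 uint8, red, green, blue), "depth" (384x512 float32, m along the optical axis (not along the pixel's ray), 0 where there is no reading), "vertical_fov" (degrees; the focal length in pixels is half the picture's height over the tangent of half this angle, whatever the lens; pixels are square), "cx", "cy" (the principal point, pixels), "R" (3x3) and "t" (3): a world point X has camera coordinates R X + t. Camera axes: x right, y down, z forward; pixel columns grow to the right and rows downward; lengths in m; the calibration is good to about 2 mm. The wrist camera is an equidistant fisheye: a pixel r from the principal point sees the ray r / f radians off the axis. A picture is of the moment at which its call begins.
- ticket.hand_in(): hands the job in; it is judged then, once.
Trained networks look in a picture, given as the dict that the camera call returned (one of the last four; its "shot" number tells which), for a name from the list of things; names that differ only in an ending like _2 or _b are one class to them, and where a whole thing is asked for, a point or a joint stands for the part that bears it (a point fixed in the world has none). Each returns a list of dicts, best first, with "conf" (0 to 1); they miss things now and then, are a little off and sometimes report something else, mostly with a low value. They report only what shows in the picture. A call takes as long as a camera call. They do not tell look-alikes from the thing itself.
- boxes_of(query, picture): "position" ([x, y, z] in m, in world coordinates, good to about 4 mm: the middle of the surface that is visible of it).
- outline_of(query, picture): "region" (384x512 bool, what is visible of it).
The state is a dict: "clock": time; "joint_pos": joint angles; "joint_velocities": joint speeds; "tau": joint torques, N m; "position": TCP position; "ee_rot": TCP orientation; "ft_force": force on the tool from outside, world axes, zero at the start; "torque": the same for the moment, N m; "grip_width": opening from 0.0 (shut) to 1.0 (fully open); "grasp_force": force on a finger pad.
Only numpy, scipy, OpenCV 4.12 (cv2) and the standard library are available. Lean on these libraries where they do the work, as an engineer would, in place of code of your own. Each camera call takes 0.05 s, during which the arm holds its last target. There are 200 camera calls.

TASK

Pick up the jig cover by its wooden grip and set it on the drill jig lined up with the jig's sides (either way round), where the jig's locating pin, now hidden under the cover, holds it up; slide it along the jig until its hole finds the pin and it drops on. Then press the cover down against the springs until the pad is fully home, and finish there: the program ends while still holding the cover down, not letting go. Leave the jar, the steel block and the hammer where they are.

Things in the scene. Friction and masses are not known exactly. Their poses are not given: they have to be found in the camera images.
- cover_grip (a point): Centre of the wooden grip of the jig cover (loose, about 0.2 to 0.4 kg). The grip is an upright beech block 46 mm along the cover's x, 24 mm along y, 46 mm high, standing on the middle of an aluminium plate 90 (x) x 64 (y) x 20 mm thick; it is pinched across its 24 mm. This point lies 43 mm above the plate's underside and 23 mm above the plate's top face. Axes: x along the plate's length, z up. The cover is the same either way round (half turn).
- cover_under (a point): Centre of the cover's flat underside, 43 mm straight below cover_grip, same axes. Here is the mouth of the blind hole (14 mm across, 16 mm deep, 2 mm chamfer at the mouth), not visible from above. At the start the cover lies flat on the bench.
- pad_top (a point): Centre of the top face of the drill jig's spring pad, an aluminium plate 90 (x) x 64 (y) x 8 mm, 44 mm above the bench at rest, 38 mm when fully down. Axes are the jig's: x along its length, z up. It lies mid-way on the jig, a dark steel block 130 (x) x 100 (y) x 30 mm high, bolted down. The cover's plate has the pad's outline and rests flat on it only with the pin in its hole.
- slot_mid (a point): Point over the middle of the pad's slot (32 mm along x), level with the pin's tip, 52 mm above the bench; jig axes. The steel pin (12 mm diameter, top 6 mm tapering to 5 mm; 8 mm proud of the pad at rest, 14 mm with the pad down) is clamped on the centre line (y = 0) anywhere from -8 to +8 mm along x from here, new each time; its place is not reported.
- pad (a joint): How far the spring pad is pressed down, m: 0 at rest, 0.006 fully home on a hard stop. It starts to move at about 6 N of total load and is fully home at about 12 N, the cover's own 2 to 4 N included; it springs back when let go.
- flux_jar: Bystander: round jar 52 mm across, 62 mm high; origin under its centre.
- bench_block: Bystander: flat steel block 60 x 60 x 22 mm high; origin under its centre.
- hammer: Bystander: hammer 220 mm long, lying on the bench.
Mind the look-alikes: they are no part of the job. Several things look just like the part that bears pad_top: the one meant starts farthest to the robot's right.

How it is judged:
On the way, in this order (a step that is already met when the one before it is completed fails the run):
1. the cover is lifted off the bench (height (world z) of cover_under above 0.046 m), for 0.1 s.
2. the cover has dropped on the pin and rests on the pad (x of cover_under in the frame of pad_top between -0.012 and 0.012 m and y of cover_under in the frame of pad_top between -0.004 and 0.004 m and z of cover_under in the frame of pad_top below 0.0025 m and angle between cover_under's own z axis and vertical below 0.07 rad), for 0.1 s.
At the end, for the whole second after the job is handed in: Cover on the pin (within 12 mm of the pad's centre along the jig, 4 mm across), flat on the pad (2.5 mm, tilt under 4 degrees), sides within 8 degrees of the jig's, pad pressed at least 4.8 of its 6 mm, fingers still bearing on the cover with over 2 N (all of step 2 and z of cover_under in the frame of pad_top above -0.003 m and angle between the x axis of cover_under and the x axis of pad_top, either way round below 0.14 rad and value of joint pad above 0.0048 m and contact force between the fingers and cover above 2 N); the arm keeps its last pose, push and grip.
It fails at once if the jar was pushed aside (distance of flux_jar from where it was at the start of the episode above 0.02 m).
It fails at once if the steel block was pushed aside (distance of bench_block from where it was at the start of the episode above 0.02 m).
It fails at once if the hammer was pushed aside (distance of hammer from where it was at the start of the episode above 0.02 m).
It also fails if it takes over 48 s, if anything falls off the work surface, if the arm or the gripper's body presses on something with over 40 N, if the wrist force passes 120 N, or if a joint passes its speed limit or range.

## Working session

There is one attempt and no reset: what is moved stays moved. The work goes in short steps, Python scripts to look and compute and a tool call to move; the robot and the scene stay as the last step left them, time stands still between calls to the robot, and variables do not carry over. Pictures are saved under pics/ and viewed, at most 10 in all, crops included, and the job is handed in when it is done.

Besides the shell and the picture viewer there is one more tool, called after "Call:" by a JSON object that holds its "api" and its "payload", one argument or row to a line. carry_out: Moves the arm, as the interface text tells. Its arguments: {"type":"object","properties":{"deltas":{"type":"array","items":{"type":"array","items":{"type":"number"}}},"force":{"type":"number"}},"required":["deltas"]}

```bash
mkdir -p pics; cat > h.py <<'E'
import numpy as np, cv2
from workcell import manip, camera, ticket, boxes_of, outline_of
def save(p,n,crop=None,s=1):
    im=p["img"][...,::-1]
    if crop: a,b,c,d=crop; im=im[b:d,a:c]
    cv2.imwrite("pics/"+n,cv2.resize(im,None,fx=s,fy=s,interpolation=cv2.INTER_CUBIC))
def f(p): return p["img"].shape[0]/2/np.tan(np.radians(p["vertical_fov"])/2)
def world(p,mask=None):
    v,u=np.nonzero(mask if mask is not None else np.ones(p["depth"].shape,bool))
    z=p["depth"][v,u]; k=z>0; u,v,z=u[k],v[k],z[k]
    c=np.stack([(u-p["cx"])/f(p)*z,(v-p["cy"])/f(p)*z,z],1)
    return (c-p["t"])@p["R"],u,v
def pix(p,X):
    c=p["R"]@np.array(X)+p["t"]; return (c[:2]/c[2]*f(p)+[p["cx"],p["cy"]]).round(0)
E
python3 - <<'E'
from h import *
for n in ["top","scene"]:
    p=camera(n); save(p,n+"0.png",s=1.5)
    print(n,p["t"],p["R"].round(2).tolist())
    for q in ["cover_grip","pad_top","flux_jar","bench_block","hammer"]:
        print(q,[(np.round(b["position"],3).tolist(),round(b["conf"],2),pix(p,b["position"]).tolist()) for b in boxes_of(q,p)][:5])
o=manip.get_obs();print(o["position"],o["ee_rot"],o["clock"],o["ft_force"])
E
```

```text
top [-0.02054426  0.62976042  1.02650777] [[0.0, -1.0, 0.02], [-0.98, -0.0, -0.2], [0.2, -0.01, -0.98]]
cover_grip [([0.516, 0.231, 0.02], 0.88, [170.0, 233.0])]
pad_top [([0.46, -0.041, 0.046], 0.82, [262.0, 252.0]), ([0.687, 0.172, 0.046], 0.75, [190.0, 175.0]), ([0.525, -0.211, 0.047], 0.66, [320.0, 230.0])]
flux_jar [([0.742, -0.045, 0.059], 0.65, [263.0, 156.0])]
bench_block [([0.488, 0.41, 0.018], 0.9, [108.0, 243.0])]
hammer [([0.452, -0.405, 0.025], 0.64, [386.0, 256.0])]
scene [-0.45904892 -0.34426591  1.282075  ] [[0.72, 0.69, -0.0], [0.58, -0.6, -0.55], [-0.38, 0.39, -0.84]]
cover_grip [([0.53, 0.227, 0.018], 0.74, [282.0, 129.0])]
pad_top [([0.532, -0.213, 0.044], 0.75, [177.0, 210.0]), ([0.692, 0.177, 0.042], 0.6, [311.0, 160.0]), ([0.465, -0.037, 0.043], 0.56, [208.0, 160.0])]
flux_jar [([0.754, -0.052, 0.062], 0.6, [276.0, 219.0]), ([0.54, -0.221, 0.031], 0.27, [177.0, 215.0])]
bench_block [([0.492, 0.403, 0.02], 0.74, [307.0, 96.0])]
hammer [([0.484, -0.413, 0.025], 0.7, [107.0, 250.0])]
[ 0.27175651 -0.56285022  0.25332213] [9.74822494e-01 2.22982295e-01 8.17182935e-06 4.09193882e-05] 0.6 [ 0.45851635 -0.05739346 -0.35558792]
```

View pics/top0.png

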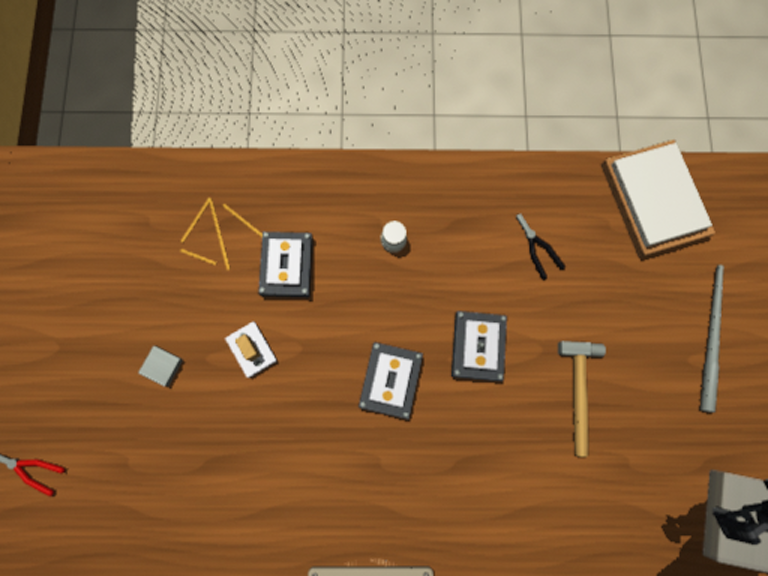

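The top view shows three jigs, at (262,252), (190,175) and (320,230) in native pixels. The rightmost one, (320,230) at y≈-0.21, is the one meant because robot right is -y. The cover is at (168,233).

```bash
cat >> h.py <<'E'
def rect(P):
    (c,s,a)=cv2.minAreaRect((P[:,:2]*1000).astype(np.float32))
    if s[0]<s[1]: s=s[::-1]; a+=90
    a=(a+90)%180-90
    return np.round(c,1),np.round(s,1),round(a,1)   # long axis angle deg
E
python3 - <<'E'
from h import *
p=camera("top"); save(p,"jig.png",(280,190,370,270),6)
P,u,v=world(p)
img=p["img"][v,u].astype(int)
def reg(c,r,z0,z1):
    k=(np.hypot(P[:,0]-c[0],P[:,1]-c[1])<r)&(P[:,2]>z0)&(P[:,2]<z1); return P[k]
for nm,c,r,z0,z1 in [("pad",(.528,-.212),.1,.036,.06),("jig",(.528,-.212),.1,.018,.06),("plate",(.52,.23),.08,.012,.03),("grip",(.52,.23),.08,.045,.08),("coverall",(.52,.23),.08,.01,.08)]:
    Q=reg(c,r,z0,z1); print(nm,len(Q),rect(Q),np.median(Q,0).round(4))
s=camera("scene");P,u,v=world(s)
for nm,c,r,z0,z1 in [("pad",(.528,-.212),.1,.036,.06),("jig",(.528,-.212),.1,.018,.06),("plate",(.52,.23),.08,.012,.03),("grip",(.52,.23),.08,.045,.08),("coverall",(.52,.23),.08,.01,.08)]:
    Q=reg(c,r,z0,z1); print(nm,len(Q),rect(Q),np.median(Q,0).round(4))
E
```

```text
pad 657 (array([ 525.4, -211.3]), array([118.1,  81.2]), -4.5) [ 0.5269 -0.2122  0.0441]
jig 1503 (array([ 527.4, -213. ]), array([130.4, 100.6]), -5.1) [ 0.5246 -0.2109  0.0329]
plate 510 (array([519.5, 238.8]), array([90.9, 64.6]), 31.9) [0.5162 0.2336 0.0204]
grip 158 (array([519.2, 238.3]), array([45.6, 24.4]), 32.2) [0.5181 0.2366 0.0652]
coverall 687 (array([519.5, 238.8]), array([90.9, 64.6]), 31.9) [0.5166 0.2341 0.0215]
pad 672 (array([ 520.5, -214.6]), array([105.8,  69.8]), -3.9) [ 0.5296 -0.2137  0.0441]
jig 1535 (array([ 527. , -212.3]), array([131.9, 100.1]), -5.0) [ 0.5371 -0.216   0.0322]
plate 323 (array([519.4, 239.3]), array([90.6, 68.1]), 32.4) [0.5315 0.2289 0.0199]
grip 136 (array([519.3, 239.4]), array([45.9, 28.2]), 32.6) [0.5227 0.2354 0.0639]
coverall 513 (array([519.4, 239.3]), array([90.6, 68.1]), 32.4) [0.5266 0.2315 0.0215]
```

View pics/jig.png

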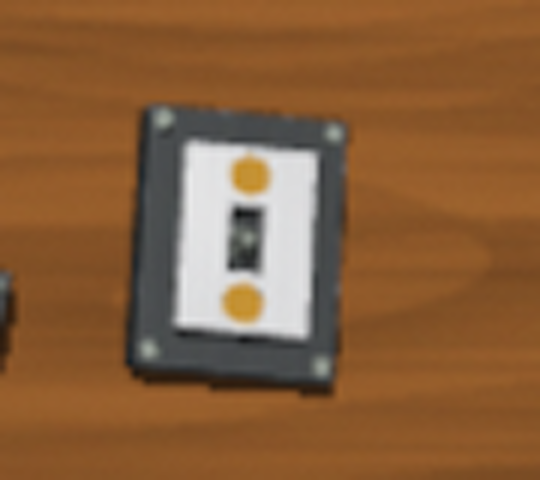

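The crop confirms it: the right-hand jig has its slot at (320,230) and a pin visible near mid-slot. Its centre is (0.527,-0.2125) at -5°. The cover is at (0.5195,0.239) at 32°, and its sizes match the spec. I'm moving over to the cover now.

Call:
{"api": "carry_out", "payload": {
  "deltas": [
    [0.763, -0.819, 0, 0, 1],
    [0.763, -0.819, 0, 0, 1],
    [0.763, -0.819, 0, 0, 1]
  ],
  "force": 70
}}

```text
clock: 1.08
position: [0.3224, -0.3999, 0.2535]
ee_rot: [0.975, 0.224, 0.0, 0.0]
ft_force: [1.1, -0.9, 0.3]
grip_width: 1.002
grasp_force: 0.0
```

Call:
{"api": "carry_out", "payload": {
  "deltas": [
    [0.763, -0.819, 0, 0, 1],
    [0.763, -0.819, 0, 0, 1],
    [0.763, -0.819, 0, 0, 1]
  ]
}}

```text
clock: 1.45
position: [0.3717, -0.2394, 0.2537]
ee_rot: [0.975, 0.224, 0.0, 0.0]
ft_force: [-0.3, -0.5, 0.4]
grip_width: 1.004
grasp_force: 0.0
```

Call:
{"api": "carry_out", "payload": {
  "deltas": [
    [0.763, -0.819, 0, 0, 1],
    [0.763, -0.819, 0, 0, 1],
    [0.763, -0.819, 0, 0, 1]
  ]
}}

```text
clock: 1.82
position: [0.4212, -0.0789, 0.2537]
ee_rot: [0.975, 0.224, 0.0, 0.0]
ft_force: [0.1, -0.9, -0.4]
grip_width: 0.997
grasp_force: 0.0
```

Call:
{"api": "carry_out", "payload": {
  "deltas": [
    [0.763, -0.819, 0, 0, 1],
    [0.763, -0.819, 0, 0, 1],
    [0.763, -0.819, 0, 0, 1]
  ]
}}

```text
clock: 2.2
position: [0.4706, 0.0816, 0.2538]
ee_rot: [0.975, 0.224, 0.001, 0.0]
ft_force: [0.5, -0.2, -0.6]
grip_width: 1.001
grasp_force: 0.0
```

Call:
{"api": "carry_out", "payload": {
  "deltas": [
    [0.763, -0.819, 0, -0.21, 1],
    [0.763, -0.819, 0.3, -0.21, 1],
    [0.763, -0.819, 0.6, -0.21, 1],
    [0.763, -0.819, 0.6, -0.21, 1],
    [0.763, -0.819, 0.6, -0.21, 1]
  ]
}}

```text
clock: 2.82
position: [0.5197, 0.2391, 0.1628]
ee_rot: [0.961, 0.277, -0.001, -0.0]
ft_force: [-0.9, 0.1, 0.8]
grip_width: 0.995
grasp_force: 0.0
```

```bash
cat >> h.py <<'E'
def yaw():
    q=manip.get_obs()["ee_rot"]; return 2*np.degrees(np.arctan2(q[1],q[0]))
def go(x,y,z,a):
    o=manip.get_obs(); t=np.radians(yaw()); d=np.array([x,y,z])-o["position"]
    print("pos",o["position"].round(4),"yaw",yaw().round(2),"F",o["ft_force"].round(1),"cmd",
     np.round(np.array([d[0]*np.cos(t)+d[1]*np.sin(t), d[0]*np.sin(t)-d[1]*np.cos(t), -d[2]])/.15,3),"spin",round(((yaw()-a+90)%180-90)/30,3))
E
python3 - <<'E'
from h import *
go(.5195,.239,.047,32.1)
p=camera("wrist"); save(p,"w1.png",s=1.5)
E
```

```text
pos [0.5197 0.2391 0.1628] yaw 32.12 F [-0.9  0.1  0.8] cmd [-0.001 -0.     0.772] spin 0.001
```

View pics/w1.png

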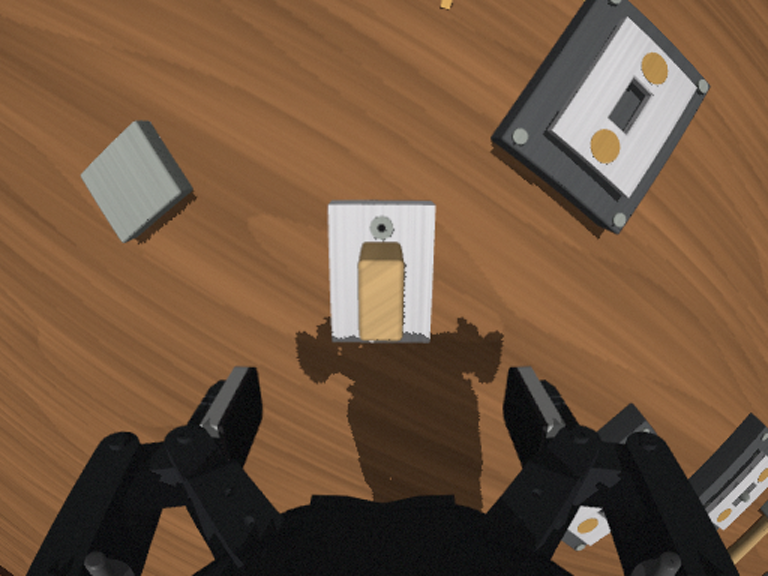

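The wrist view shows the grip at (381,300), midway between the fingers and square to them. I'll descend, grip and lift.

Call:
{"api": "carry_out", "payload": {
  "deltas": [
    [0, 0, 0.3, 0, 1],
    [0, 0, 0.6, 0, 1],
    [0, 0, 0.77, 0, 1],
    [0, 0, 0.77, 0, 1],
    [0, 0, 0.77, 0, -1],
    [0, 0, 0.77, 0, -1],
    [0, 0, 0.77, 0, -1],
    [0, 0, 0.77, 0, -1],
    [0, 0, 0.77, 0, -1],
    [0, 0, 0.77, 0, -1],
    [0, 0, 0.77, 0, -1],
    [0, 0, 0.77, 0, -1]
  ],
  "force": 70
}}

```text
clock: 4.38
position: [0.5205, 0.2394, 0.0488]
ee_rot: [0.961, 0.276, 0.001, 0.0]
ft_force: [-1.0, -1.1, 7.7]
grip_width: 0.269
grasp_force: 69.8
```

Call:
{"api": "carry_out", "payload": {
  "deltas": [
    [0, 0, -0.2, 0, -1],
    [0, 0, -0.4, 0, -1],
    [0, 0, -0.67, 0, -1],
    [0, 0, -0.67, 0, -1],
    [0, 0, -0.67, 0, -1]
  ]
}}

```text
clock: 5.0
position: [0.5195, 0.2385, 0.1472]
ee_rot: [0.961, 0.276, -0.001, 0.0]
ft_force: [-0.5, -0.7, -4.6]
grip_width: 0.275
grasp_force: 69.6
```

```bash
python3 - <<'E'
from h import *
go(.527,-.2125,.147,-5.0)
for n in ["top","scene"]:
    p=camera(n); P,u,v=world(p)
    k=(np.hypot(P[:,0]-.52,P[:,1]-.24)<.09)&(P[:,2]>.09)&(P[:,2]<.127)
    print(k.sum(),rect(P[k]),np.percentile(P[k],[5,50,95],axis=0)[:,2].round(4))
E
```

```text
pos [0.5195 0.2385 0.1472] yaw 32.06 F [-0.5 -0.7 -4.6] cmd [-1.554e+00  2.575e+00  1.000e-03] spin 1.235
137 (array([531.1, 218. ]), array([90. , 19.6]), 32.0) [0.106  0.1183 0.1219]
431 (array([519., 237.]), array([90.3, 67.9]), 31.9) [0.1009 0.1173 0.1213]
```

Call:
{"api": "carry_out", "payload": {
  "deltas": [
    [-0.13, 0.215, 0, 0, -1],
    [-0.26, 0.43, 0, 0, -1],
    [-0.39, 0.645, 0, 0, -1],
    [-0.518, 0.858, 0, 0, -1]
  ]
}}

```text
clock: 5.6
position: [0.5218, 0.0874, 0.1471]
ee_rot: [0.961, 0.276, -0.001, -0.0]
ft_force: [0.1, -0.8, -4.4]
grip_width: 0.274
grasp_force: 69.5
```

Call:
{"api": "carry_out", "payload": {
  "deltas": [
    [-0.13, 0.215, 0, 0, -1],
    [-0.26, 0.43, 0, 0, -1],
    [-0.39, 0.645, 0, 0, -1],
    [-0.518, 0.858, 0, 0, -1]
  ]
}}

```text
clock: 6.1
position: [0.5243, -0.0628, 0.1472]
ee_rot: [0.961, 0.276, -0.001, -0.0]
ft_force: [-0.2, 0.5, -3.7]
grip_width: 0.275
grasp_force: 69.5
```

Call:
{"api": "carry_out", "payload": {
  "deltas": [
    [-0.13, 0.215, 0, 0.25, -1],
    [-0.26, 0.43, 0, 0.5, -1],
    [-0.39, 0.645, 0, 0.75, -1],
    [-0.518, 0.858, 0, 1, -1],
    [-0.518, 0.858, 0, 1, -1]
  ]
}}

```text
clock: 6.72
position: [0.5261, -0.2154, 0.1467]
ee_rot: [1.0, 0.015, -0.001, 0.0]
ft_force: [0.1, 0.2, -3.2]
grip_width: 0.27
grasp_force: 69.7
```

Call:
{"api": "carry_out", "payload": {
  "deltas": [
    [0, 0, 0, 0.235, -1],
    [0, 0, 0, 0.235, -1],
    [0, 0, 0, 0.235, -1]
  ]
}}

```text
clock: 7.1
position: [0.5273, -0.2112, 0.1478]
ee_rot: [0.999, -0.042, -0.0, -0.0]
ft_force: [-0.0, 0.2, -3.7]
grip_width: 0.269
grasp_force: 69.7
```

```bash
python3 - <<'E'
from h import *
go(.527,-.2125,.105,-5.0)
for n in ["top","scene"]:
    p=camera(n); P,u,v=world(p)
    for z0,z1 in [(.085,.127),(.036,.07),(.018,.07)]:
        k=(np.hypot(P[:,0]-.527,P[:,1]+.2125)<.09)&(P[:,2]>z0)&(P[:,2]<z1)
        print(n,z0,k.sum(),rect(P[k]))
    save(p,n+"2.png",(100,100,356,292) if n=="scene" else (220,140,420,300),3)
E
```

```text
pos [ 0.5273 -0.2112  0.1478] yaw -4.77 F [-0.   0.2 -3.7] cmd [-0.002  0.009  0.285] spin 0.008
top 0.085 295 (array([ 526.7, -206. ]), array([89.7, 54.6]), -4.7)
top 0.036 93 (array([ 525.8, -210.6]), array([114.6,  84.4]), -1.9)
top 0.018 599 (array([ 527.3, -211.7]), array([130.2,  98.4]), -4.8)
scene 0.085 463 (array([ 527.4, -210.4]), array([91.7, 64.6]), -5.0)
scene 0.036 349 (array([ 539.1, -214.8]), array([104.8,  73.2]), -12.8)
scene 0.018 1029 (array([ 527.3, -212.4]), array([131.1, 100. ]), -5.2)
```

View pics/scene2.png

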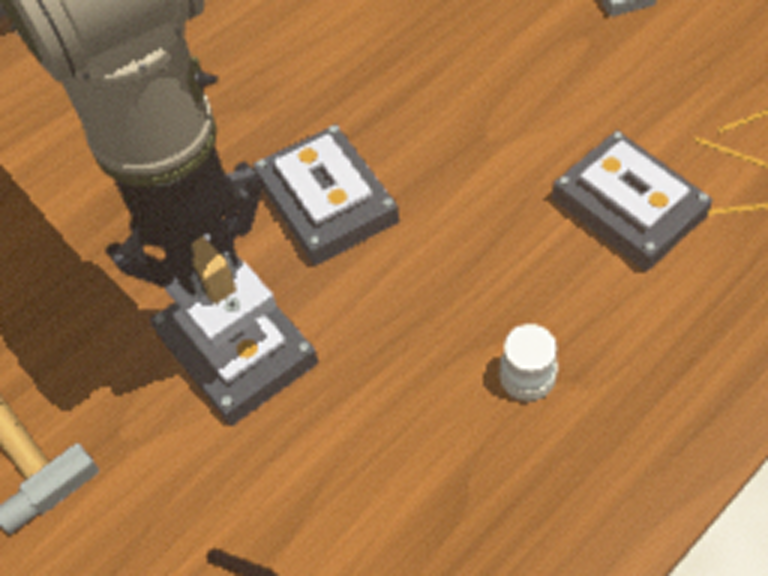

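The cover is held square over the right jig. Its plate centre is at y≈-0.2104 against the jig's -0.2124. I'll correct y and lower it close to the pin tip.

Call:
{"api": "carry_out", "payload": {
  "deltas": [
    [0, 0.01, 0.15, 0.008, -1],
    [0, 0.01, 0.27, 0.008, -1],
    [0, 0.01, 0.27, 0.008, -1],
    [0, 0.01, 0.27, 0.008, -1]
  ]
}}

```text
clock: 7.7
position: [0.5278, -0.2132, 0.1083]
ee_rot: [0.999, -0.045, 0.0, 0.0]
ft_force: [-0.0, -0.7, -4.3]
grip_width: 0.272
grasp_force: 69.6
```

```bash
python3 - <<'E'
from h import *
go(.527,-.2125,.100,-5.0)
for n in ["top","scene"]:
    p=camera(n); P,u,v=world(p)
    for z0,z1 in [(.055,.09),(.069,.09),(.018,.05)]:
        k=(np.hypot(P[:,0]-.527,P[:,1]+.2125)<.09)&(P[:,2]>z0)&(P[:,2]<z1)
        print(n,z0,k.sum(),rect(P[k]),np.percentile(P[k,2],[50,80,95]).round(4))
E
```

```text
pos [ 0.5278 -0.2132  0.1083] yaw -5.19 F [-0.  -0.7 -4.3] cmd [-0.006 -0.004  0.056] spin -0.006
top 0.055 278 (array([ 527.3, -210. ]), array([90.2, 57.9]), -5.4) [0.0796 0.0815 0.0835]
top 0.069 261 (array([ 527.6, -206.5]), array([90.1, 50.8]), -5.5) [0.0798 0.0816 0.0835]
top 0.018 528 (array([ 527.6, -210.6]), array([130.3,  95.7]), -4.9) [0.0302 0.0325 0.0429]
scene 0.055 436 (array([ 534.3, -213.1]), array([78.4, 64.4]), -5.6) [0.0794 0.0811 0.0831]
scene 0.069 385 (array([ 538.6, -213.4]), array([67.9, 64.2]), -5.5) [0.0797 0.0812 0.0836]
scene 0.018 807 (array([ 527.8, -212.3]), array([130.2, 100.1]), -5.2) [0.0302 0.0328 0.0448]
```

Call:
{"api": "carry_out", "payload": {
  "deltas": [
    [0, -0.004, 0.03, -0.006, -1],
    [0, -0.004, 0.05, -0.006, -1],
    [0, -0.004, 0.07, -0.006, -1],
    [0, -0.004, 0.07, -0.006, -1],
    [0, -0.004, 0.07, -0.006, -1]
  ]
}}

```text
clock: 8.43
position: [0.5275, -0.2128, 0.0974]
ee_rot: [0.999, -0.044, 0.0, 0.0]
ft_force: [-0.6, 1.3, -2.9]
grip_width: 0.267
grasp_force: 69.6
```

Call:
{"api": "carry_out", "payload": {
  "deltas": [
    [0, 0, 0.01, 0, -1],
    [0, 0, 0.02, 0, -1],
    [0, 0, 0.02, 0, -1]
  ]
}}

```text
clock: 8.8
position: [0.5274, -0.2127, 0.0942]
ee_rot: [0.999, -0.044, -0.0, -0.0]
ft_force: [0.0, -0.5, -4.1]
grip_width: 0.266
grasp_force: 69.6
```

Call:
{"api": "carry_out", "payload": {
  "deltas": [
    [0, 0, 0.01, 0, -1],
    [0, 0, 0.02, 0, -1],
    [0, 0, 0.02, 0, -1]
  ]
}}

```text
clock: 9.18
position: [0.5276, -0.2128, 0.0917]
ee_rot: [0.999, -0.044, 0.0, 0.0]
ft_force: [-3.0, 1.0, 4.2]
grip_width: 0.275
grasp_force: 70.5
```

```bash
cat > chk.py <<'E'
from h import *
go(.527,-.2125,.0866,-5.0)
for n in ["top","scene"]:
    p=camera(n); P,u,v=world(p)
    d=np.hypot(P[:,0]-.527,P[:,1]+.2125)<.06
    bright=p["img"][v,u].min(1)>150
    k=d&(P[:,2]>.050)&(P[:,2]<.075)&bright
    Q=P[k]; A=np.c_[Q[:,:2]-[.527,-.2125],np.ones(len(Q))]
    for _ in range(3):
        c=np.linalg.lstsq(A,Q[:,2],rcond=None)[0]; r=abs(Q[:,2]-A@c)<.003; Q,A=Q[r],A[r]
    k2=d&(P[:,2]>.050)&(P[:,2]<.078)
    print(n,k.sum(),"plane",c.round(4),"rect",rect(P[k2]))
E
python3 chk.py
```

```text
pos [ 0.5276 -0.2128  0.0917] yaw -5.04 F [-3.   1.   4.2] cmd [-0.004 -0.001  0.034] spin -0.001
top 94 plane [-0.0088 -0.0274  0.0632] rect (array([ 527. , -207.3]), array([89.3, 53.6]), -5.6)
scene 255 plane [0.0041 0.0101 0.0629] rect (array([ 529.6, -212. ]), array([84.8, 64.3]), -5.1)
```

The plate top reads 0.063 m and the cover is flat, so it has dropped on the pin and rests on the pad. Pressing down next.

Call:
{"api": "carry_out", "payload": {
  "deltas": [
    [0, 0, 0, 0, -1],
    [0, 0, 0.01, 0, -1],
    [0, 0, 0.02, 0, -1],
    [0, 0, 0.03, 0, -1],
    [0, 0, 0.04, 0, -1],
    [0, 0, 0.04, 0, -1]
  ]
}}

```text
clock: 10.02
position: [0.5277, -0.2128, 0.0867]
ee_rot: [0.999, -0.044, 0.0, 0.0]
ft_force: [-8.6, 2.7, 18.6]
grip_width: 0.272
grasp_force: 72.8
```

Call:
{"api": "carry_out", "payload": {
  "deltas": [
    [-0.007, 0.002, 0.0, 0, -1],
    [-0.014, 0.003, 0.01, 0, -1],
    [-0.014, 0.003, 0.01, 0, -1],
    [-0.014, 0.003, 0.01, 0, -1]
  ]
}}

```text
clock: 10.52
position: [0.5275, -0.2128, 0.0866]
ee_rot: [0.999, -0.044, 0.002, 0.001]
ft_force: [-4.8, 3.4, 24.6]
grip_width: 0.272
grasp_force: 73.7
```

```bash
python3 chk.py; python3 -c "
from h import *
p=camera('scene');save(p,'end.png',(130,150,230,225),7)"
```

```text
pos [ 0.5275 -0.2128  0.0866] yaw -5.01 F [-4.8  3.4 24.6] cmd [-0.003 -0.002  0.   ] spin -0.0
top 94 plane [-0.0009 -0.004   0.0584] rect (array([ 526.7, -204.3]), array([91.2, 49.9]), -2.2)
scene 255 plane [0.011  0.0061 0.0579] rect (array([ 529.6, -212.4]), array([86.4, 64.1]), -4.9)
```

View pics/end.png

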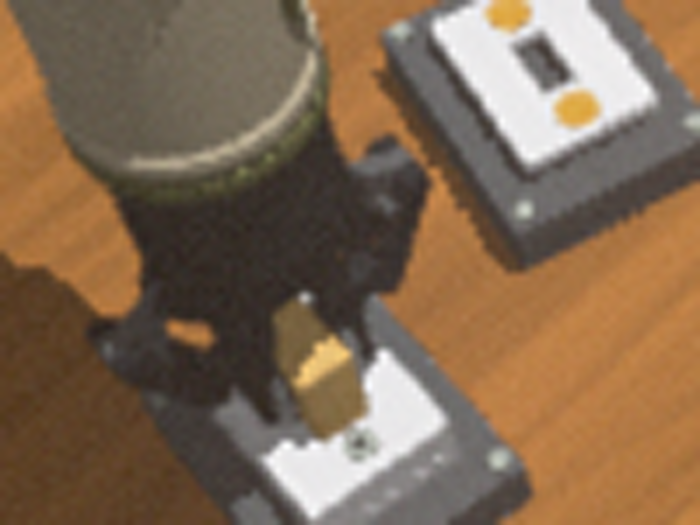

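The plate top is at 0.058 m (38 + 20 mm) and the tool has stopped on the hard stop at about 25 N. The crop shows the cover flat on the jig and still gripped, around (360,400). Handing in.

```bash
python3 -c "
from workcell import ticket
print(ticket.hand_in())"
```

```text
the job is handed in; nothing more can be done
None
```

The cover is on the right-hand jig's pin and pressed fully home, with the gripper still holding it down at about 25 N. It dropped straight on, so no sliding was needed. I've handed the job in, but no verdict came back.

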